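# Check two handle sleeves on the bore-depth gauge and sort them

### The arm

A 6-joint arm with a two-finger parallel gripper is mounted at the origin on a cart in front of the work surface, level with it; the furniture and walls round the work are solid. World frame = base frame: x ahead of the robot, y to its left, z up, the work surface at z = 0. Lengths are in m, angles in rad, forces in N, time in s.
With the tool pointing down it reaches from about 0.35 to 0.775 m from the base axis. Payload 5.5 kg.
Tool frame: the origin (TCP) lies midway between the tips of the shut fingers; the grasp point (between the pads) lies 19 mm behind it; z points along the fingers, y is the line along which they close (so a half turn about z gives the same grasp; the last joint's range is limited). The gripper opens to 85 mm and grips with 20 to 120 N. Pads are 22 mm wide; open, the fingers measure 114 mm over their backs; the gripper's body (76 mm by 85 mm) begins 54 mm behind the grasp point. The pads swing forward as they close: fully open they stand 13 mm farther back than shut.
Start: joints at [1.194, 0.313, 0.046, 1.304, 0, 1.431], TCP at [0.135, 0.559, 0.231] pointing down, gripper open.
Joint ranges: [-2.76, 2.76], [-0.86, 1.69], [-1.03, 1.26], [-2.2, 2.34], [-1.47, 1.5], [-3.14, 3.14]. Speed limits (rad/s): [2.57, 2.57, 3.14, 3.14, 3.14, 3.14].

### API

Orientations are given as a unit quaternion [w, x, y, z].
In Python, from workcell import telemetry, imaging, env gives the robot as it stands. The module is installed in compiled form; this text tells all that it offers.
- The arm moves only by the tool step_arm, never from a script. Its argument "moves" is a list of rows, each a list of 3 entries, a list of its own where there are three numbers: the shift along the tool's x, y, z in mm, then the turn, a rotation vector about the tool's x, y, z in rad, then the finger opening in mm, from 0 to 85.4. A call has 1 to 8 rows; each row is the pose to reach, as a shift and turn from the pose commanded when the call began, along the tool's axes at that moment; what a row does not reach only later rows make up. A row lasts 1/12 s, in which the tool goes at most 41.7 mm and 7.16 degrees, less where a joint would pass 70% of its speed; a pose out of reach is approached as far as the arm can. A call with a gripper value outside its range is refused whole. The fingers move at their own pace and stop on an object; "grip_force" is the grip in N (left out, the last holds). Time passes only in rows, so rows that repeat a pose let the fingers close. It gives the time, the measured TCP pose, the force, the opening and the grip force at its end, in the units of the state.
- telemetry.get_state(): the state, without advancing time (a new reading comes with each control period).
- imaging.read_camera(name): name is "scene" or "top" or "wrist"; returns the picture (480x640x3 uint8, red, green, blue); there is no depth.
- imaging.camera_params(name): a dict with "camera_matrix" (3x3 intrinsics, pixels), "pose" (4x4, takes a point from camera to world coordinates). Camera axes: x right, y up, looking along -z (the intrinsics and any distortion apply to the point x, -y, -z); pixel columns grow to the right and rows downward; lengths in m; the calibration is good to about 2 mm. A picture is of the moment at which its call begins: read the wrist's pose just before it. camera_params takes no time and is no camera call; for the wrist camera it gives the pose at the moment of the call.
- env.hand_in(): hands the job in; it is judged then, once.
The state is a dict: "clock": time; "joint_pos": joint angles; "qvel": joint speeds; "tau": joint torques, N m; "tcp_pos": TCP position; "orientation": TCP orientation; "wrist_force": force on the tool from outside, world axes, zero at the start; "ft_torque": the same for the moment, N m; "finger_gap": finger opening in m; "grip_force": force on a finger pad.
Only numpy, scipy, OpenCV 4.12 (cv2) and the standard library are available. Lean on these libraries where they do the work, as an engineer would, in place of code of your own. Each camera call takes 0.05 s, during which the arm holds its last target. There are 200 camera calls.

### The job

Check the two metal handle sleeves on the bore-depth gauge, one after the other: slide the sleeve, mouth first, straight onto the gauge's pin and press it, without forcing it, until it comes to a hard stop. If it has pushed the sprung brass collar fully back so that the red band is gone, the bore is deep enough: put it in the blue tray, lying flat; if it stops with red still showing, put it in the red bin. Sort the first sleeve before you check the other, and leave the other things on the bench as they are.

Things in the scene. Friction and masses are not known exactly. Their poses are not given: they have to be found in the camera images.
- sleeve_a: Turned metal sleeve lying on the bench: outside 36 mm diameter, 85 mm long, about 0.14 kg; blind bore of 28 mm diameter (clears 26 mm), black closed end. Grip it anywhere outside, best near the black end. Bore 23 to 73 mm deep, not visible, new each run: either, both or neither may be deep enough. Origin: on the axis at mid-length, 17 mm above the bench; x: from black end to mouth.
- sleeve_b: The second sleeve: outwardly the same as sleeve_a, with the same origin and axes and its own bore depth. The bottom of each bore, a 5 mm disc inside, is called sleeve_a_floor or sleeve_b_floor in the rules. Either may lie rolled about its x axis.
- sleeve_a_mouth (a point): Centre of the open mouth of sleeve_a, on its axis, 42.5 mm from its origin.
- sleeve_b_mouth (a point): Centre of the open mouth of sleeve_b, on its axis, 42.5 mm from its origin.
- gauge: Bore-depth gauge screwed to the bench: grey base plate 125 x 85 x 12 mm, grey upright 22 mm thick, 103 mm high, and a level steel pin, 22 mm diameter, axis 75 mm above the bench, its last 10 mm tapering to 15 mm. Origin: centre of the base plate's underside; x: along the pin from upright to free tip; z: up. The pin leaves the upright at x = -30 mm and ends at x = +48 mm.
- pin_tip (a point): Centre of the free end face of the pin. If a bore is too shallow, its bottom meets this tip before the collar is fully back and the sleeve stops hard. Press with no more than 50 N.
- collar_face (a point): Centre of the front face of the brass stop collar, a 40 mm ring, 30 mm long, sliding on the pin with a red band behind it. At rest the face is 36 mm behind the pin's tip; fully back, 48 mm.
- collar (a joint): How far the sprung collar is pushed back towards the upright, in m: 0 at rest (12 mm of red showing), 0.012 fully back (no red). The spring takes 2.3 N to start, 4 N when fully back. A deep enough bore lets the sleeve push it fully back; a shallow one stops with it untouched or part of the way back. A sleeve whose bore stops it less than 4 mm short of fully back may be sorted either way.
- good_tray: Blue plastic tray for sleeves that are deep enough, loose on the bench, 234 (x) by 256 (y) mm; flat floor 6 mm above the bench, rim 12 mm high and 5 mm wide. Origin: centre of its underside; z up. A sleeve must lie flat inside the rim.
- reject_bin: Red plastic bin for sleeves that are not deep enough, loose on the bench: 150 (x) by 125 (y) mm outside, 45 mm high, walls and floor 3 mm thick, open on top, a white card on its front (-x) side. Origin: centre of its underside; z up. It holds both sleeves side by side.
- cutters: Bystander: blue side cutters lying flat, 49 (x) by 128 (y) by 12 mm. Origin: centre of the underside.
- glue: Bystander: glue tube lying down, 42 (x) by 146 (y) by 28 mm. Origin: centre of its underside.

How it is judged:
On the way, in this order (a step that is already met when the one before it is completed fails the run):
1. one sleeve has been slid onto the gauge pin and pressed to its hard stop (collar back to within 2 mm, or the pin against the bottom of the bore) (((angle between the x axis of sleeve_a and the x axis of gauge, either way round below 0.12 rad and x of pin_tip in the frame of sleeve_a between -0.04 and 0.03 m and y of pin_tip in the frame of sleeve_a between -0.006 and 0.006 m and z of pin_tip in the frame of sleeve_a between -0.006 and 0.006 m and (value of joint collar above 0.01 m or x of sleeve_a_floor_c0 in the frame of pin_tip below 0.0034 m)) or (angle between the x axis of sleeve_b and the x axis of gauge, either way round below 0.12 rad and x of pin_tip in the frame of sleeve_b between -0.04 and 0.03 m and y of pin_tip in the frame of sleeve_b between -0.006 and 0.006 m and z of pin_tip in the frame of sleeve_b between -0.006 and 0.006 m and (value of joint collar above 0.01 m or x of sleeve_b_floor_c0 in the frame of pin_tip below 0.0034 m)))), for 0.1 s.
2. with that sleeve sorted into the right place and let go, the other sleeve has been slid onto the pin and pressed to its hard stop ((((((x of sleeve_a in the frame of good_tray between -0.1 and 0.1 m and y of sleeve_a in the frame of good_tray between -0.11 and 0.11 m and z of sleeve_a in the frame of good_tray between 0.01 and 0.03 m and angle between sleeve_a's own x axis and vertical between 1.45 and 1.69 rad) and x of sleeve_a_floor_c0 in the frame of sleeve_a below -0.004 m) or ((x of sleeve_a in the frame of reject_bin between -0.07 and 0.07 m and y of sleeve_a in the frame of reject_bin between -0.06 and 0.06 m and z of sleeve_a in the frame of reject_bin between 0.008 and 0.062 m) and x of sleeve_a_floor_c0 in the frame of sleeve_a above -0.009 m)) and (angle between the x axis of sleeve_b and the x axis of gauge, either way round below 0.12 rad and x of pin_tip in the frame of sleeve_b between -0.04 and 0.03 m and y of pin_tip in the frame of sleeve_b between -0.006 and 0.006 m and z of pin_tip in the frame of sleeve_b between -0.006 and 0.006 m and (value of joint collar above 0.01 m or x of sleeve_b_floor_c0 in the frame of pin_tip below 0.0034 m))) or ((((x of sleeve_b in the frame of good_tray between -0.1 and 0.1 m and y of sleeve_b in the frame of good_tray between -0.11 and 0.11 m and z of sleeve_b in the frame of good_tray between 0.01 and 0.03 m and angle between sleeve_b's own x axis and vertical between 1.45 and 1.69 rad) and x of sleeve_b_floor_c0 in the frame of sleeve_b below -0.004 m) or ((x of sleeve_b in the frame of reject_bin between -0.07 and 0.07 m and y of sleeve_b in the frame of reject_bin between -0.06 and 0.06 m and z of sleeve_b in the frame of reject_bin between 0.008 and 0.062 m) and x of sleeve_b_floor_c0 in the frame of sleeve_b above -0.009 m)) and (angle between the x axis of sleeve_a and the x axis of gauge, either way round below 0.12 rad and x of pin_tip in the frame of sleeve_a between -0.04 and 0.03 m and y of pin_tip in the frame of sleeve_a between -0.006 and 0.006 m and z of pin_tip in the frame of sleeve_a between -0.006 and 0.006 m and (value of joint collar above 0.01 m or x of sleeve_a_floor_c0 in the frame of pin_tip below 0.0034 m))))), for 0.1 s.
At the end, for the whole second after the job is handed in: Both sleeves at rest and let go: one that pushes the collar fully back lies flat inside the blue tray's rim; one that stops short is in the red bin (centre inside the walls and no more than 17 mm above the rim). One that stops within 4 mm of fully back may be in either ((((x of sleeve_a in the frame of good_tray between -0.1 and 0.1 m and y of sleeve_a in the frame of good_tray between -0.11 and 0.11 m and z of sleeve_a in the frame of good_tray between 0.01 and 0.03 m and angle between sleeve_a's own x axis and vertical between 1.45 and 1.69 rad) and x of sleeve_a_floor_c0 in the frame of sleeve_a below -0.004 m) or ((x of sleeve_a in the frame of reject_bin between -0.07 and 0.07 m and y of sleeve_a in the frame of reject_bin between -0.06 and 0.06 m and z of sleeve_a in the frame of reject_bin between 0.008 and 0.062 m) and x of sleeve_a_floor_c0 in the frame of sleeve_a above -0.009 m)) and (((x of sleeve_b in the frame of good_tray between -0.1 and 0.1 m and y of sleeve_b in the frame of good_tray between -0.11 and 0.11 m and z of sleeve_b in the frame of good_tray between 0.01 and 0.03 m and angle between sleeve_b's own x axis and vertical between 1.45 and 1.69 rad) and x of sleeve_b_floor_c0 in the frame of sleeve_b below -0.004 m) or ((x of sleeve_b in the frame of reject_bin between -0.07 and 0.07 m and y of sleeve_b in the frame of reject_bin between -0.06 and 0.06 m and z of sleeve_b in the frame of reject_bin between 0.008 and 0.062 m) and x of sleeve_b_floor_c0 in the frame of sleeve_b above -0.009 m)) and linear speed of each of sleeve_a, sleeve_b below 0.03 m/s and contact force between each of sleeve_a, sleeve_b and the fingers below 0.05 N); the robot touches nothing.
It fails at once if a sleeve is forced against the gauge with more than 50 N (contact force between any of sleeve_a, sleeve_b and gauge above 50 N).
It fails at once if the side cutters or the glue tube is moved by more than 30 mm (distance of any of cutters, glue from where it was at the start of the episode above 0.03 m).
It fails at once if the tray or the bin is pushed away by more than 60 mm or tipped up (distance of any of good_tray, reject_bin from where it was at the start of the episode above 0.06 m or angle between any of good_tray, reject_bin's own z axis and vertical above 0.5 rad).
It also fails if it takes over 61 s, if anything falls off the work surface, if the arm or the gripper's body presses on something with over 40 N, if the wrist force passes 120 N, or if a joint passes its speed limit or range.

## Working session

There is one attempt and no reset: what is moved stays moved. The work goes in short steps, Python scripts to look and compute and a tool call to move; the robot and the scene stay as the last step left them, time stands still between calls to the robot, and variables do not carry over. Pictures are saved under pics/ and viewed, at most 12 in all, crops included, and the job is handed in when it is done.

Besides the shell and the picture viewer there is one more tool, called as name(argument=value, ...), one argument or row to a line, values as JSON. step_arm: Moves the arm, as the interface text tells. Its arguments: {"type":"object","properties":{"moves":{"type":"array"},"grip_force":{"type":"number"}},"required":["moves"]}

```bash
mkdir -p pics; python3 - <<'E'
from workcell import telemetry, imaging
import cv2,numpy as np
s=telemetry.get_state();print(s)
for n in("top","scene"):
    im=imaging.read_camera(n);cv2.imwrite(f"pics/{n}0.png",im[:,:,::-1]);p=imaging.camera_params(n);print(n,p)
E
```

```text
{'clock': 0.0, 'joint_pos': array([1.19436911e+00, 3.13977384e-01, 4.49639845e-02, 1.30357993e+00,
       6.65427130e-06, 1.43121617e+00]), 'qvel': array([-0.00148298,  0.00020562,  0.00205588,  0.00078861,  0.0013124 ,
        0.0004285 ]), 'tau': array([-1.04271923e-03, -4.80623889e+01,  2.98537338e+01,  1.95619423e-02,
       -2.06493219e-04,  1.44555983e-06]), 'tcp_pos': array([0.13472461, 0.5584701 , 0.23041582]), 'orientation': array([-2.32469787e-04,  1.18146881e-01,  9.92995724e-01, -8.67910968e-04]), 'wrist_force': array([-0.56432225, -0.30577499,  0.21631678]), 'ft_torque': array([-0.02770282,  0.02409713,  0.0034845 ]), 'grip_force': 0.0, 'finger_gap': 0.08528431335630471}
top {'camera_matrix': array([[549.44546431,   0.        , 321.82511056],
       [  0.        , 549.44546431, 239.34376129],
       [  0.        ,   0.        ,   1.        ]]), 'pose': array([[-0.01320758,  0.98172727, -0.18983448,  0.354232  ],
       [-0.99977589, -0.01610695, -0.01373837,  0.18735311],
       [-0.01654499,  0.18961048,  0.98171998,  1.10420122],
       [ 0.        ,  0.        ,  0.        ,  1.        ]])}
scene {'camera_matrix': array([[487.64826665,   0.        , 325.8251738 ],
       [  0.        , 487.64826665, 237.11163359],
       [  0.        ,   0.        ,   1.        ]]), 'pose': array([[ 0.47099723,  0.6154914 , -0.63192717, -0.03716759],
       [-0.88210263,  0.32250962, -0.34334019, -0.14082635],
       [-0.00752034,  0.7191369 ,  0.69482772,  0.74935447],
       [ 0.        ,  0.        ,  0.        ,  1.        ]])}
```

View pics/top0.png

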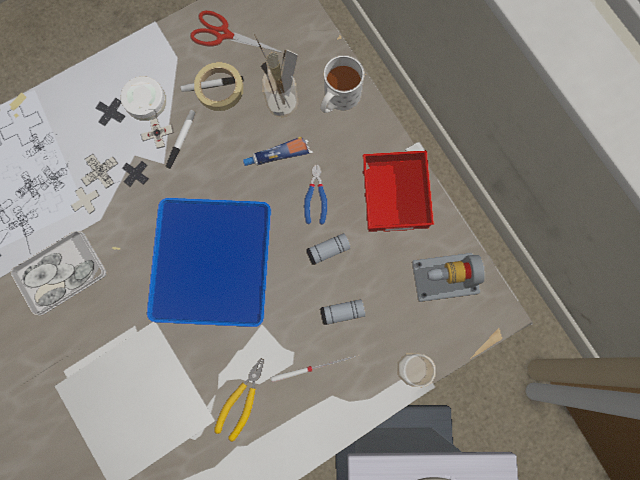

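View pics/scene0.png

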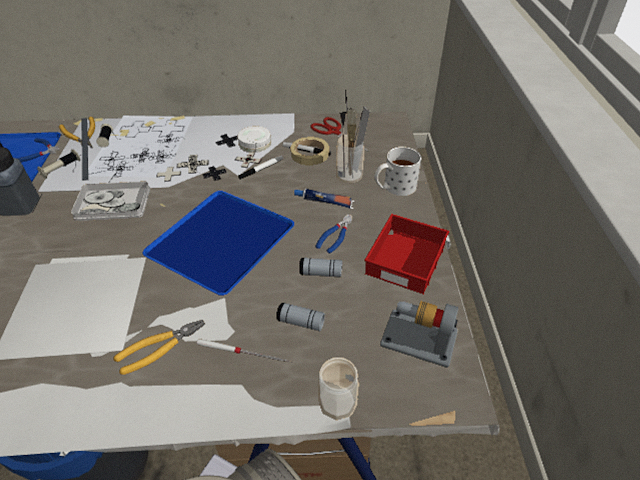

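The top view shows sleeve 1 with its black end at (312,256) and mouth at (347,240), and sleeve 2 at (324,315) to (364,307). The gauge pin tip is at (430,274) and its upright at (478,270). The bin is centred near (398,191) and the tray near (210,262). The scene view agrees, and the gauge pin points to the robot's left.

```bash
cat > h.py <<'E'
import cv2,numpy as np
from workcell import telemetry, imaging
from scipy.spatial.transform import Rotation as R
def ray(p,uv):
    K=p["camera_matrix"];T=p["pose"]
    d=np.linalg.inv(K)@np.array([uv[0],uv[1],1.]);d=T[:3,:3]@np.array([d[0],-d[1],-d[2]])
    return T[:3,3],d
def onz(p,uv,z):
    o,d=ray(p,uv);return o+d*(z-o[2])/d[2]
def two(p,a,q,b):
    o,d=ray(p,a);o2,d2=ray(q,b)
    t=np.linalg.lstsq(np.c_[d,-d2],o2-o,rcond=None)[0]
    x,y=o+t[0]*d,o2+t[1]*d2
    return (x+y)/2,np.linalg.norm(x-y)
def proj(p,X):
    T=p["pose"];c=T[:3,:3].T@(np.array(X)-T[:3,3]);v=p["camera_matrix"]@np.array([c[0],-c[1],-c[2]]);return v[:2]/v[2]
def Rt(s):
    q=s["orientation"];return R.from_quat([q[1],q[2],q[3],q[0]]).as_matrix()
def plan(pos,ydir=None):
    """shift (mm, tool axes) and yaw turn so that TCP at pos, tool down, tool y along ydir"""
    s=telemetry.get_state();M=Rt(s);out=(M.T@(np.array(pos)-s["tcp_pos"])*1000).round(1)
    rv=None
    if ydir is not None:
        y=np.r_[ydir[:2],0]/np.linalg.norm(ydir[:2])
        if y@M[:,1]<0:y=-y
        z=np.array([0,0,-1.]);D=np.c_[np.cross(y,z),y,z];rv=R.from_matrix(M.T@D).as_rotvec().round(4)
    print("shift",out,"turn",rv);return out,rv
E
python3 - <<'E'
from h import *
t=imaging.camera_params("top");w=imaging.camera_params("wrist");s=telemetry.get_state()
for n,uv,z in [("s1 black",(309,257),.017),("s1 mouth",(348,241),.017),("s2 black",(322,316),.017),("s2 mouth",(364,307),.017),("tip",(430,274),.075),("collar",(447,272),.075),("upr",(478,269),.09),("bin",(398,191),.02),("tray",(210,262),.006),("cutters",(316,200),0),("mug",(343,85),.05),("cup",(417,370),.04),("glue",(280,152),.01)]:
    print(n,onz(t,uv,z).round(3))
c=w["pose"];M=Rt(s);print("wristcam in tool",M.T@(c[:3,3]-s["tcp_pos"]),(M.T@c[:3,:3]).round(3),w["camera_matrix"])
print(M.round(3))
E
```

```text
s1 black [0.529 0.229 0.017]
s1 mouth [0.56  0.15  0.017]
s2 black [0.411 0.204 0.017]
s2 mouth [0.428 0.121 0.017]
tip [ 0.484 -0.001  0.075]
collar [ 0.487 -0.033  0.075]
upr [ 0.49  -0.087  0.09 ]
bin [0.662 0.046 0.02 ]
tray [0.524 0.43  0.006]
cutters [0.651 0.214 0.   ]
mug [0.882 0.154 0.05 ]
cup [0.307 0.027 0.04 ]
glue [0.754 0.288 0.01 ]
wristcam in tool [ 7.34255765e-02 -1.25006953e-06 -1.42082197e-01] [[-0.001  0.958  0.287]
 [ 1.     0.001 -0.001]
 [-0.001  0.287 -0.958]] [[388.53116002   0.         313.28637164]
 [  0.         388.53116002 237.68549548]
 [  0.           0.           1.        ]]
[[-0.972  0.235 -0.001]
 [ 0.235  0.972 -0.002]
 [ 0.    -0.002 -1.   ]]
```

```bash
python3 - <<'E'
from h import *
plan([.42,.165,.22],[.98,.2])
E
```

```text
shift [-369.6 -315.6   10.9] turn [-1.6000e-03  7.0000e-04  1.1327e+00]
```

step_arm(
  moves=[
    [[-370,-316,11],[0,0,1.133],85],
    [[-370,-316,11],[0,0,1.133],85],
    [[-370,-316,11],[0,0,1.133],85],
    [[-370,-316,11],[0,0,1.133],85],
    [[-370,-316,11],[0,0,1.133],85],
    [[-370,-316,11],[0,0,1.133],85],
    [[-370,-316,11],[0,0,1.133],85],
    [[-370,-316,11],[0,0,1.133],85],
  ],
)

```text
clock: 0.77
tcp_pos: [0.3309, 0.2873, 0.2236]
orientation: [-0.0, 0.582, 0.813, -0.0]
wrist_force: [1.0, 0.8, 0.5]
finger_gap: 0.0849
grip_force: 0.0
```

```bash
python3 - <<'E'
from h import *
plan([.42,.165,.22],[.98,.2])
E
```

```text
shift [-144.5   44.9    3.6] turn [-1.00e-04 -0.00e+00  1.27e-01]
```

step_arm(
  moves=[
    [[-144,45,0],[0,0,0.127],85],
    [[-144,45,0],[0,0,0.127],85],
    [[-144,45,0],[0,0,0.127],85],
    [[-144,45,0],[0,0,0.127],85],
    [[-144,45,0],[0,0,0.127],85],
    [[-144,45,0],[0,0,0.127],85],
  ],
)

```text
clock: 1.27
tcp_pos: [0.4206, 0.1666, 0.2233]
orientation: [-0.0, 0.632, 0.775, -0.0]
wrist_force: [-0.5, 0.3, -0.6]
finger_gap: 0.0848
grip_force: 0.0
```

```bash
python3 - <<'E'
from h import *
import pickle
p=imaging.camera_params("wrist");im=imaging.read_camera("wrist");pickle.dump((p,im),open("w1.pkl","wb"));cv2.imwrite("pics/w1.png",im[:,:,::-1]);s=telemetry.get_state();print(s["tcp_pos"],s["qvel"].round(3))
E
```

```text
[0.41984853 0.16746202 0.22332507] [ 0.035 -0.009 -0.006  0.004 -0.002  0.002]
```

View pics/w1.png

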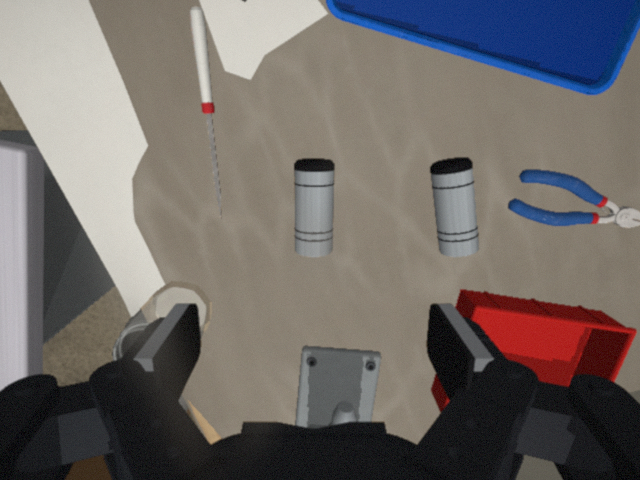

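The wrist view shows sleeve 2 from its black end at (314,165) to its mouth at (314,252), and sleeve 1 from (452,165) to (460,250). The gauge base starts at (340,348), with the pin tip near (345,410), partly hidden by the gripper.

```bash
cat >> h.py <<'E'
def sleeves(im,p,z=.018):
    a=im.astype(int);m=((a[:,:,2]-a[:,:,0]>4)|(a.max(2)<45)).astype(np.uint8)
    m=cv2.morphologyEx(m,cv2.MORPH_CLOSE,np.ones((5,5)))
    m=cv2.morphologyEx(m,cv2.MORPH_OPEN,np.ones((7,7)))
    res=[]
    for c in cv2.findContours(m,cv2.RETR_EXTERNAL,cv2.CHAIN_APPROX_NONE)[0]:
        (cx,cy),(w,h),an=cv2.minAreaRect(c);ar=w*h
        if ar<1500 or ar>12000 or not 1.8<max(w,h)/min(w,h)<3.3: continue
        b=cv2.boxPoints(((cx,cy),(w,h),an));e=sorted([((b[i]+b[(i+1)%4])/2) for i in range(4)],key=lambda q:-np.linalg.norm(q-[cx,cy]))[:2]
        e=sorted(e,key=lambda q:im[tuple(np.int32(np.array([cx,cy])*.12+q*.88)[::-1])].sum())
        # black end first
        P=[onz(p,q,z) for q in e];ax=P[1]-P[0]
        print("px",np.round(e,1).tolist(),"wh",round(w),round(h),"len",np.linalg.norm(ax).round(4),"mid",((P[0]+P[1])/2).round(4),"ax",(ax/np.linalg.norm(ax)).round(3))
        res.append(((P[0]+P[1])/2,ax/np.linalg.norm(ax)))
    return res
E
python3 - <<'E'
from h import *
import pickle
p,im=pickle.load(open("w1.pkl","rb"))
sleeves(im,p)
for uv in [(303,347),(381,351)]: print(onz(p,uv,.012).round(4))
E
```

```text
px [[450.29998779296875, 158.39999389648438], [458.0, 255.60000610351562]] wh 97 41 len 0.0919 mid [0.5468 0.1898 0.018 ] ax [ 0.372 -0.928  0.   ]
[0.44   0.0173 0.012 ]
[0.5203 0.0289 0.012 ]
```

```bash
python3 - <<'E'
from h import *
import pickle
p,im=pickle.load(open("w1.pkl","rb"))
# edges of s2: grey-blue runs in rows
a=im.astype(int)
L=[]
for r in range(176,250,6):
    row=a[r,270:360];d=np.where(row[:,2]-row[:,0]>0)[0]+270
    L.append((r,d.min(),d.max()))
print(L)
for z in (.018,):
  A=onz(p,(314,158),z);B=onz(p,(314,256),z);print(A,B,(B-A)/np.linalg.norm(B-A),np.linalg.norm(B-A))
s=telemetry.get_state();print(s["tcp_pos"])
E
```

```text
[(176, np.int64(296), np.int64(332)), (182, np.int64(296), np.int64(332)), (188, np.int64(296), np.int64(332)), (194, np.int64(296), np.int64(332)), (200, np.int64(296), np.int64(332)), (206, np.int64(296), np.int64(332)), (212, np.int64(296), np.int64(331)), (218, np.int64(296), np.int64(330)), (224, np.int64(296), np.int64(330)), (230, np.int64(299), np.int64(328)), (236, np.int64(296), np.int64(330)), (242, np.int64(296), np.int64(327)), (248, np.int64(296), np.int64(330))]
[0.41219267 0.20857704 0.018     ] [0.43059716 0.11928501 0.018     ] [ 0.20187214 -0.97941188  0.        ] 0.0911690306487894
[0.41984853 0.16746202 0.22332507]
```

```bash
python3 - <<'E'
from h import *
plan([.4175,.1836,.001],[.979,.202])
E
```

```text
shift [ 16.2   1.3 222.3] turn [-0.0014 -0.0005  0.0019]
```

step_arm(
  moves=[
    [[16,1.3,40],[0,0,0],85],
    [[16,1.3,80],[0,0,0],85],
    [[16,1.3,120],[0,0,0],85],
    [[16,1.3,160],[0,0,0],85],
    [[16,1.3,190],[0,0,0],85],
    [[16,1.3,210],[0,0,0],85],
    [[16,1.3,220],[0,0,0],85],
    [[16,1.3,222],[0,0,0],70],
  ],
)

```text
clock: 1.98
tcp_pos: [0.4149, 0.1846, -0.0005]
orientation: [-0.002, 0.629, 0.777, -0.002]
wrist_force: [0.4, 0.2, -0.7]
finger_gap: 0.075
grip_force: 0.0
```

step_arm(
  moves=[
    [[0,0,0],[0,0,0],30],
    [[0,0,0],[0,0,0],30],
    [[0,0,0],[0,0,0],25],
    [[0,0,0],[0,0,0],25],
    [[0,0,0],[0,0,0],25],
    [[0,0,0],[0,0,0],25],
  ],
  grip_force=60,
)

```text
clock: 2.48
tcp_pos: [0.4191, 0.1845, 0.0032]
orientation: [0.0, 0.63, 0.777, 0.001]
wrist_force: [-1.8, 2.5, 6.8]
finger_gap: 0.0334
grip_force: 59.8
```

```bash
python3 - <<'E'
from h import *
plan([.487,-.03,.28],[.99,.12])
E
```

```text
shift [-223.6   23.  -277. ] turn [ 0.0025 -0.0012  0.0868]
```

step_arm(
  moves=[
    [[0,0,-40],[0,0,0],25],
    [[0,0,-80],[0,0,0.03],25],
    [[-20,2,-115],[0,0,0.06],25],
    [[-40,4,-150],[0,0,0.087],25],
    [[-60,6,-185],[0,0,0.087],25],
    [[-80,8,-220],[0,0,0.087],25],
    [[-100,10,-255],[0,0,0.087],25],
    [[-130,13,-277],[0,0,0.087],25],
  ],
)

```text
clock: 3.15
tcp_pos: [0.4581, 0.0592, 0.2833]
orientation: [0.002, 0.663, 0.749, 0.002]
wrist_force: [1.2, -0.4, -2.1]
finger_gap: 0.0331
grip_force: 60.8
```

step_arm(
  moves=[
    [[-40,4,0],[0,0,0],25],
    [[-70,6,0],[0,0,0],25],
    [[-94,8,0],[0,0,0],25],
    [[-94,8,0],[0,0,0],25],
    [[-94,8,0],[0,0,0],25],
    [[-94,8,0],[0,0,0],25],
  ],
)

```text
clock: 3.65
tcp_pos: [0.4764, -0.0329, 0.2789]
orientation: [-0.0, 0.664, 0.748, 0.0]
wrist_force: [0.2, -0.3, -2.1]
finger_gap: 0.0333
grip_force: 60.8
```

```bash
python3 - <<'E'
from h import *
import pickle
p=imaging.camera_params("wrist");im=imaging.read_camera("wrist");pickle.dump((p,im),open("w2.pkl","wb"));cv2.imwrite("pics/w2.png",im[:,:,::-1]);s=telemetry.get_state();print(s["tcp_pos"],s["qvel"].round(3),s["finger_gap"],s["wrist_force"])
E
```

```text
[ 0.47642244 -0.03249919  0.27891782] [ 0.015 -0.001 -0.002 -0.001 -0.003 -0.002] 0.03278958896502198 [-1.01465712  0.66128757 -1.3695451 ]
```

View pics/w2.png

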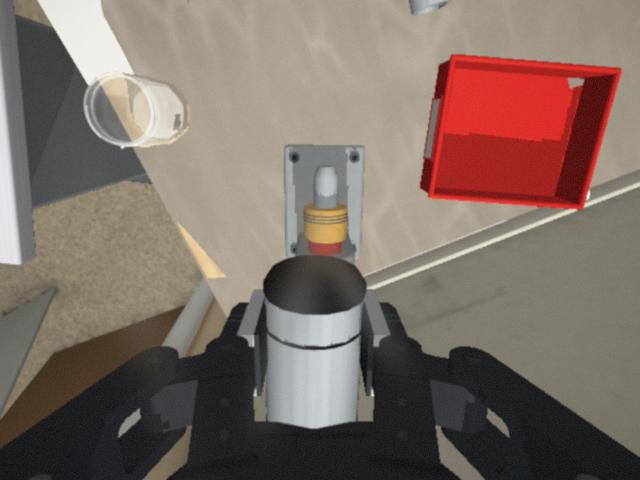

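The wrist view shows the gauge base's front edge from (285,146) to (365,146) and the pin tip at (327,167). The collar spans columns 304–347 and rows 205–240, with red below it. The held sleeve, black end up, fills columns 266–366 at the bottom.

```bash
python3 - <<'E'
from h import *
import pickle
p,im=pickle.load(open("w2.pkl","rb"))
t=imaging.camera_params("top");ti=cv2.imread("pics/top0.png")[:,:,::-1]
def edges(row,lo,hi):
    g=cv2.GaussianBlur(cv2.cvtColor(im,cv2.COLOR_RGB2GRAY),(3,3),0).astype(int)
    d=np.diff(g[row,lo:hi]);return lo+np.argmax(abs(d)),d
for r in (172,176,180,186,192,198): print(r,cv2.cvtColor(im,cv2.COLOR_RGB2GRAY)[r,306:350].tolist()[::2])
def cm(im,lo,hi,box):
    h=cv2.cvtColor(im,cv2.COLOR_RGB2HSV);m=cv2.inRange(h,lo,hi);k=np.zeros_like(m);k[box[1]:box[3],box[0]:box[2]]=255;return m&k
Y=cm(im,(12,110,90),(28,255,255),(290,190,360,260))
P=[]
for r in range(207,242,4):
    x=np.where(Y[r])[0]
    if len(x)>10: P.append((r,x.min(),x.max()));
print(P)
ys,xs=np.where(cm(ti,(12,110,90),(28,255,255),(430,250,485,295)));print("top collar px",xs.min(),xs.max(),ys.min(),ys.max(),xs.mean(),ys.mean())
q=[onz(p,u,.012) for u in ((285,146),(365,146),(286.5,250),(363,250))];print(np.round(q,4))
print("tip",onz(p,(327,167),.075),onz(p,(326,222),.095))
E
```

```text
172 [122, 123, 120, 124, 119, 105, 126, 149, 167, 173, 186, 179, 178, 169, 148, 116, 125, 125, 127, 126, 138, 169]
176 [123, 123, 123, 125, 101, 123, 144, 166, 174, 183, 188, 187, 187, 183, 172, 150, 121, 128, 130, 127, 143, 172]
180 [127, 127, 125, 122, 107, 131, 153, 170, 181, 192, 195, 191, 190, 186, 175, 162, 122, 126, 124, 126, 144, 172]
186 [122, 124, 125, 122, 101, 135, 156, 173, 180, 195, 198, 189, 189, 185, 176, 153, 120, 125, 125, 126, 127, 145]
192 [124, 123, 126, 120, 100, 122, 157, 171, 183, 190, 191, 194, 189, 188, 162, 146, 119, 125, 125, 121, 127, 167]
198 [122, 125, 124, 118, 101, 116, 128, 131, 135, 143, 147, 144, 145, 142, 136, 122, 120, 125, 124, 124, 126, 165]
[(207, np.int64(306), np.int64(345)), (211, np.int64(305), np.int64(346)), (215, np.int64(317), np.int64(345)), (223, np.int64(305), np.int64(346)), (227, np.int64(306), np.int64(345)), (231, np.int64(305), np.int64(345)), (235, np.int64(305), np.int64(345)), (239, np.int64(309), np.int64(344))]
top collar px 445 465 261 282 456.3921568627451 271.44117647058823
[[ 0.4416  0.0129  0.012 ]
 [ 0.5231  0.0226  0.012 ]
 [ 0.4542 -0.0988  0.012 ]
 [ 0.5385 -0.0888  0.012 ]]
tip [0.48404272 0.0033639  0.075     ] [ 0.48825647 -0.0413535   0.095     ]
```

```bash
python3 - <<'E'
from h import *
plan([.4746,.0809,.0605],[.993,.12])
E
```

```text
shift [112.7  11.8 218.5] turn [ 0.0001 -0.0004  0.0002]
```

step_arm(
  moves=[
    [[40,4,0],[0,0,0],25],
    [[80,8,10],[0,0,0],25],
    [[112,11.8,35],[0,0,0],25],
    [[112.7,11.8,75],[0,0,0],25],
    [[112.7,11.8,115],[0,0,0],25],
    [[112.7,11.8,155],[0,0,0],25],
    [[112.7,11.8,190],[0,0,0],25],
    [[112.7,11.8,218.5],[0,0,0],25],
  ],
)

```text
clock: 4.37
tcp_pos: [0.473, 0.0818, 0.0579]
orientation: [-0.001, 0.662, 0.749, -0.001]
wrist_force: [0.7, 0.6, -1.6]
finger_gap: 0.0335
grip_force: 60.7
```

```bash
python3 - <<'E'
from h import *
import time
p=imaging.camera_params("scene")
for i in range(4): im=imaging.read_camera("scene")
t=imaging.read_camera("top")
cv2.imwrite("pics/s3f.png",im[:,:,::-1]);cv2.imwrite("pics/t3f.png",t[:,:,::-1])
a=cv2.resize(im[230:390,330:490],None,fx=3.5,fy=3.5,interpolation=cv2.INTER_CUBIC);b=cv2.resize(t[200:320,380:500],None,fx=2,fy=2)
a[:240,-240:]=b
cv2.imwrite("pics/s3.png",a[:,:,::-1]);s=telemetry.get_state();print(s["tcp_pos"],s["qvel"].round(3),s["wrist_force"],s["clock"])
print(proj(p,[.484,.0034,.075]),proj(p,s["tcp_pos"]+[0,0,.0145]))
E
```

```text
[0.47606329 0.08083052 0.06194226] [-0.009 -0.017  0.024 -0.006 -0.001 -0.   ] [ 0.23074501  0.02021215 -2.05978049] 4.6167
[396.78834357 304.82189515] [354.62763277 291.34950013]
```

View pics/s3.png

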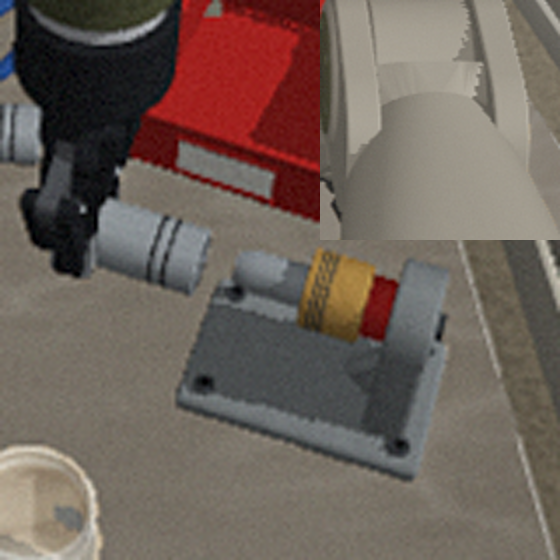

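The scene crop shows the held sleeve's mouth at crop (200,261) and the pin tip at (243,268), roughly coaxial, with the sleeve slightly low. The top camera is blocked by the arm. I'll quantify the offset.

```bash
python3 - <<'E'
from h import *
im=cv2.imread("pics/s3f.png")[:,:,::-1];p=imaging.camera_params("scene")
a=im.astype(int);D=a[:,:,2]-a[:,:,0]
for x in (362,366,370,374,382): print(x,[(r,int(D[r,x]),int(a[r,x].sum()//3)) for r in range(284,318)][::1])
print()
for x in (400,406,412): print(x,[(r,int(D[r,x]),int(a[r,x].sum()//3)) for r in range(298,322)])
E
```

```text
362 [(284, 2, 8), (285, 0, 0), (286, 4, 52), (287, 9, 129), (288, 10, 148), (289, 10, 147), (290, 12, 148), (291, 9, 144), (292, 12, 150), (293, 11, 147), (294, 13, 143), (295, 11, 139), (296, 9, 145), (297, 8, 136), (298, 8, 130), (299, 8, 124), (300, 6, 117), (301, 7, 109), (302, 9, 104), (303, 9, 88), (304, 7, 85), (305, 4, 74), (306, 11, 63), (307, -4, 82), (308, -22, 118), (309, -18, 116), (310, -21, 109), (311, -18, 117), (312, -18, 107), (313, -19, 105), (314, -18, 108), (315, -19, 107), (316, -16, 106), (317, -19, 108)]
366 [(284, -18, 117), (285, -19, 115), (286, -19, 112), (287, -13, 116), (288, -2, 129), (289, 9, 140), (290, 9, 151), (291, 9, 145), (292, 10, 149), (293, 10, 145), (294, 10, 146), (295, 10, 145), (296, 11, 139), (297, 11, 141), (298, 6, 141), (299, 10, 134), (300, 9, 126), (301, 7, 121), (302, 8, 108), (303, 8, 106), (304, 5, 95), (305, 9, 85), (306, 7, 74), (307, 2, 68), (308, 1, 73), (309, -17, 97), (310, -18, 114), (311, -20, 113), (312, -19, 108), (313, -19, 104), (314, -17, 110), (315, -17, 108), (316, -17, 108), (317, -16, 105)]
370 [(284, -19, 111), (
[... 2011 characters left out ...]
), (300, -21, 109), (301, -20, 110), (302, -7, 119), (303, 11, 134), (304, 9, 139), (305, 14, 139), (306, 10, 138), (307, 10, 132), (308, 9, 129), (309, 6, 117), (310, 7, 105), (311, 9, 98), (312, 6, 77), (313, 5, 67), (314, 2, 72), (315, 8, 97), (316, 5, 119), (317, 7, 120), (318, 5, 119), (319, 7, 117), (320, 8, 96), (321, 2, 73)]
412 [(298, -20, 116), (299, -17, 113), (300, -16, 118), (301, -20, 115), (302, -20, 115), (303, -16, 111), (304, 7, 102), (305, 10, 100), (306, 8, 104), (307, 6, 96), (308, 6, 96), (309, 6, 96), (310, 8, 96), (311, 6, 93), (312, 5, 84), (313, 5, 84), (314, 6, 75), (315, 6, 69), (316, 4, 62), (317, 6, 99), (318, 7, 122), (319, 8, 121), (320, 6, 115), (321, 7, 97)]
```

```bash
python3 - <<'E'
from h import *
plan([.4750,.0809,.0662],[.993,.12])
E
```

```text
shift [ 0.2 -1.  -4.3] turn [0.0021 0.0001 0.0009]
```

step_arm(
  moves=[
    [[0,-1,-4.3],[0,0,0],25],
    [[0,-1,-4.3],[0,0,0],25],
    [[-4,-1,-4.3],[0,0,0],25],
    [[-8,-1,-4.3],[0,0,0],25],
    [[-12,-1,-4.3],[0,0,0],25],
    [[-16,-1,-4.3],[0,0,0],25],
    [[-19,-1,-4.3],[0,0,0],25],
    [[-19,-1,-4.3],[0,0,0],25],
  ],
)

```text
clock: 5.28
tcp_pos: [0.4764, 0.0604, 0.0645]
orientation: [0.0, 0.664, 0.748, -0.0]
wrist_force: [0.1, -0.1, -0.6]
finger_gap: 0.0336
grip_force: 60.7
```

```bash
python3 - <<'E'
from h import *
im=imaging.read_camera("scene")
cv2.imwrite("pics/s4f.png",im[:,:,::-1])
a=cv2.resize(im[260:350,340:460],None,fx=5,fy=5,interpolation=cv2.INTER_CUBIC)
cv2.imwrite("pics/s4.png",a[:,:,::-1]);s=telemetry.get_state();print(s["tcp_pos"],s["wrist_force"],s["ft_torque"])
E
```

```text
[0.47631045 0.06071526 0.06446068] [-0.13162785 -0.11473676 -2.23260711] [0.0580481  0.05317114 0.00017824]
```

View pics/s4.png

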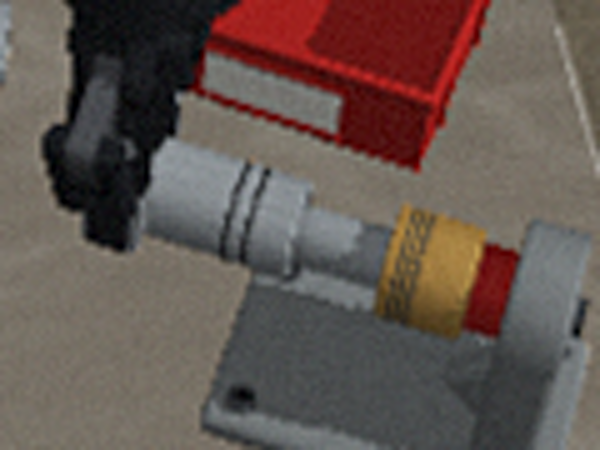

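The crop shows the sleeve mouth at crop (300,232), right at the pin tip, and the pin running to the collar at (385,260) with the red band visible. I'll check the centrelines numerically.

```bash
python3 - <<'E'
from h import *
im=cv2.imread("pics/s4f.png")[:,:,::-1];a=im.astype(int);g=a.sum(2)//3
for x in (376,380,384,386,394,404,408,412): print(x,"D",[int(v) for v in (a[286:324,x,2]-a[286:324,x,0])],"\n   g",[int(v) for v in g[286:324,x]])
E
```

```text
376 D [-16, -20, -2, 11, 8, 10, 8, 12, 9, 9, 12, 10, 10, 9, 10, 10, 9, 8, 8, 3, 6, 9, -3, -16, -15, -16, -16, -19, -17, -20, -16, -18, -19, -20, -20, -19, -16, -19] 
   g [117, 109, 126, 141, 149, 147, 145, 147, 153, 147, 135, 140, 140, 134, 124, 121, 118, 106, 94, 86, 79, 74, 67, 95, 120, 117, 111, 110, 109, 105, 110, 111, 112, 112, 111, 114, 116, 103]
380 D [-19, -18, -21, -6, 12, 9, 11, 12, 11, 10, 6, 8, 6, 12, 9, 8, 8, 5, 6, 6, 9, 9, 3, 4, -7, -23, -17, -17, -16, -19, -15, -21, -20, -16, -15, -19, -18, -18] 
   g [111, 111, 105, 115, 138, 144, 148, 142, 149, 146, 139, 143, 140, 142, 136, 130, 123, 116, 105, 101, 94, 76, 72, 62, 91, 119, 109, 114, 111, 114, 108, 109, 112, 108, 114, 112, 111, 106]
384 D [-15, -17, -20, -23, -8, 13, 11, 11, 9, 9, 10, 10, 7, 9, 11, 10, 7, 8, 9, 6, 7, 1, 4, 4, 2, -6, -18, -18, -19, -18, -21, -19, -19, -19, -20, -17, -20, -20] 
   g [113, 109, 110, 107, 116, 135, 143, 149, 143, 147, 146, 147, 139, 146, 146, 144, 126, 114, 122, 88, 68, 40, 43, 29, 23, 43, 89, 117, 111, 108, 113, 116, 112, 110, 111, 113, 108, 111]
386 D [-16, -19, -18, -17, -19, -5, 11, 
[... 958 characters left out ...]
04, 69, 75, 82, 77]
408 D [-75, -77, -75, -37, -10, -18, -19, -18, -18, -16, -17, -17, -18, -18, -20, -18, -18, 2, 13, 6, 11, 5, 10, 10, 6, 8, 6, 3, 4, 8, 7, 8, 6, 6, 5, 2, 5, 3] 
   g [31, 43, 30, 73, 122, 113, 119, 118, 117, 121, 117, 114, 118, 117, 119, 113, 119, 135, 142, 142, 138, 137, 133, 130, 108, 82, 79, 76, 63, 81, 121, 124, 120, 121, 107, 71, 73, 75]
412 D [-64, -68, -68, -71, -31, -11, -17, -18, -17, -20, -16, -15, -17, -17, -18, -17, -18, -14, 0, 8, 5, 6, 6, 10, 7, 9, 6, 6, 6, 7, 5, 6, 7, 8, 6, 2, 2, 4] 
   g [37, 37, 31, 24, 74, 124, 116, 116, 111, 116, 116, 109, 110, 119, 120, 118, 115, 110, 103, 109, 107, 91, 91, 97, 89, 89, 85, 80, 73, 63, 71, 100, 120, 125, 113, 97, 78, 73]
```

step_arm(
  moves=[
    [[0,0,1.8],[0,-0.02,0],25],
    [[-4,0,1.8],[0,-0.02,0],25],
    [[-8,0,1.8],[0,-0.02,0],25],
    [[-12,0,1.8],[0,-0.02,0],25],
    [[-16,0,1.8],[0,-0.02,0],25],
    [[-20,0,1.8],[0,-0.02,0],25],
    [[-20,0,1.8],[0,-0.02,0],25],
  ],
)

```text
clock: 5.92
tcp_pos: [0.4784, 0.0423, 0.0626]
orientation: [0.006, 0.663, 0.748, -0.005]
wrist_force: [0.5, 6.2, -3.4]
finger_gap: 0.033
grip_force: 60.6
```

```bash
python3 - <<'E'
from h import *
s=telemetry.get_state();print(s["tcp_pos"],s["wrist_force"],s["ft_torque"])
E
```

```text
[0.47844201 0.0422798  0.06259163] [ 0.49365586  6.17958148 -3.39772967] [1.42746527 0.037099   0.05614493]
```

step_arm(
  moves=[
    [[-1.5,0,0],[0,0,0],25],
    [[-1.5,0,0],[0,0,0],25],
    [[-1.5,0,0],[0,0,0],25],
  ],
)

```text
clock: 6.17
tcp_pos: [0.4784, 0.0423, 0.0626]
orientation: [0.005, 0.663, 0.749, -0.004]
wrist_force: [-0.5, 11.2, -1.5]
finger_gap: 0.0334
grip_force: 60.6
```

```bash
python3 - <<'E'
from h import *
im=imaging.read_camera("scene")
cv2.imwrite("pics/s5f.png",im[:,:,::-1])
a=cv2.resize(im[260:350,340:460],None,fx=5,fy=5,interpolation=cv2.INTER_CUBIC)
cv2.imwrite("pics/s5.png",a[:,:,::-1]);s=telemetry.get_state();print(s["tcp_pos"],s["wrist_force"],s["ft_torque"])
E
```

```text
[0.47839099 0.04224619 0.0626479 ] [-0.48773716 11.39804027 -2.36773592] [2.25934732 0.04812108 0.06674718]
```

View pics/s5.png

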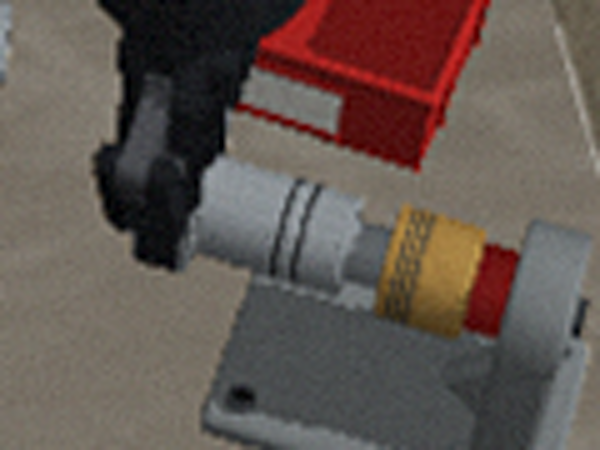

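The crop shows the sleeve on the pin with its mouth at crop x≈357. About 15 mm of pin is bare before the collar at x≈390, and the red band is fully visible. It is stopped hard with a purely axial force, so I'll press a bit more to confirm.

step_arm(
  moves=[
    [[-2,0,0],[0,0,0],25],
    [[-4,0,0],[0,0,0],25],
    [[-4,0,0],[0,0,0],25],
    [[-4,0,0],[0,0,0],25],
  ],
)

```text
clock: 6.55
tcp_pos: [0.4783, 0.0422, 0.0628]
orientation: [0.002, 0.662, 0.75, -0.001]
wrist_force: [-1.2, 25.9, 0.6]
finger_gap: 0.0332
grip_force: 61.0
```

Hard stop confirmed: 26 N with no motion and full red showing. This sleeve is too shallow, so it goes in the red bin. I'll withdraw it and locate the bin.

step_arm(
  moves=[
    [[10,0,0],[0,0,0],25],
    [[25,0,0],[0,0,0],25],
    [[40,0,0],[0,0,0],25],
    [[60,0,0],[0,0,0],25],
    [[70,0,-25],[0,0,0],25],
    [[70,0,-65],[0,0,0],25],
    [[70,0,-105],[0,0,0],25],
    [[70,0,-105],[0,0,0],25],
  ],
)

```text
clock: 7.22
tcp_pos: [0.4753, 0.1076, 0.174]
orientation: [0.012, 0.663, 0.748, -0.003]
wrist_force: [2.3, 0.3, -1.1]
finger_gap: 0.0332
grip_force: 60.8
```

```bash
python3 - <<'E'
from h import *
import pickle
p,im=pickle.load(open("w2.pkl","rb"))
h=cv2.cvtColor(im,cv2.COLOR_RGB2HSV);m=cv2.inRange(h,(0,150,60),(6,255,255))|cv2.inRange(h,(174,150,60),(180,255,255));m[:,:400]=0
c=max(cv2.findContours(m,cv2.RETR_EXTERNAL,cv2.CHAIN_APPROX_NONE)[0],key=cv2.contourArea)
print(cv2.approxPolyDP(cv2.convexHull(c),8,True)[:,0].tolist())
q=[onz(p,u,.045) for u in ((454,56),(619,69),(584,208),(432,192))];print(np.round(q,4),np.mean(q,0))
t=imaging.camera_params("top");q=[onz(t,u,.045) for u in ((363,154),(427,152),(433,226),(369,230))];print(np.round(q,4),np.mean(q,0))
E
```

```text
[[441, 64], [465, 55], [620, 69], [581, 209], [428, 196], [421, 181]]
[[ 0.5848  0.1102  0.045 ]
 [ 0.7339  0.1173  0.045 ]
 [ 0.7428 -0.0095  0.045 ]
 [ 0.5904 -0.0116  0.045 ]] [0.66297565 0.05160523 0.045     ]
[[ 0.7334  0.1166  0.045 ]
 [ 0.7352 -0.0126  0.045 ]
 [ 0.5822 -0.0168  0.045 ]
 [ 0.5762  0.1091  0.045 ]] [0.65674907 0.04910006 0.045     ]
```

```bash
python3 - <<'E'
from h import *
plan([.637,.0706,.125],[.998,.06])
E
```

```text
shift [-55.  155.5  52.1] turn [0.0129 0.0213 0.0602]
```

step_arm(
  moves=[
    [[-10,38,0],[0.013,0.021,0.06],25],
    [[-25,76,0],[0.013,0.021,0.06],25],
    [[-40,114,0],[0.013,0.021,0.06],25],
    [[-55,152,10],[0.013,0.021,0.06],25],
    [[-55,155.5,45],[0.013,0.021,0.06],25],
    [[-55,155.5,52],[0.013,0.021,0.06],25],
    [[-55,155.5,52],[0.013,0.021,0.06],25],
    [[-55,155.5,52],[0.013,0.021,0.06],25],
  ],
)

```text
clock: 7.88
tcp_pos: [0.6305, 0.0702, 0.1151]
orientation: [-0.005, 0.686, 0.728, -0.005]
wrist_force: [0.5, -0.0, -1.1]
finger_gap: 0.0332
grip_force: 60.7
```

```bash
python3 - <<'E'
from h import *
im=imaging.read_camera("wrist");t=imaging.read_camera("scene");cv2.imwrite("pics/w6.png",np.vstack([cv2.resize(im,(400,300)),t[150:390,240:640]])[:,:,::-1])
plan([.637,.0706,.018],[.998,.06])
E
```

```text
shift [-0.3  6.2 99.2] turn [-0.0107 -0.0004  0.0001]
```

View pics/w6.png

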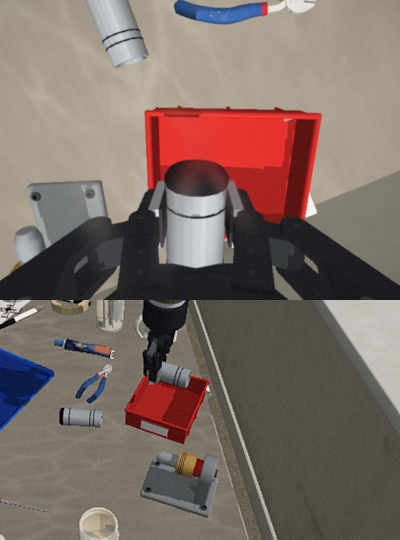

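Sleeve 2 hangs over the bin's near (-x) half, between the walls at columns 147 and 320 of the upper picture. The left finger is close to the wall, so I'll shift a few mm before lowering.

step_arm(
  moves=[
    [[0,10,10],[-0.01,0,0],25],
    [[0,10,40],[-0.01,0,0],25],
    [[0,10,65],[-0.01,0,0],25],
    [[0,10,82],[-0.01,0,0],25],
    [[0,10,92],[-0.01,0,0],25],
    [[0,10,96],[-0.01,0,0],25],
    [[0,10,96],[-0.01,0,0],25],
  ],
)

```text
clock: 8.57
tcp_pos: [0.6406, 0.0712, 0.0201]
orientation: [-0.001, 0.685, 0.728, -0.0]
wrist_force: [-0.1, 0.6, -2.7]
finger_gap: 0.0336
grip_force: 60.7
```

step_arm(
  moves=[
    [[0,0,5],[0,0,0],25],
    [[0,0,5],[0,0,0],50],
    [[0,0,5],[0,0,0],50],
    [[0,0,5],[0,0,0],52],
    [[0,0,5],[0,0,0],52],
    [[0,0,5],[0,0,0],52],
  ],
)

```text
clock: 9.07
tcp_pos: [0.6411, 0.071, 0.015]
orientation: [-0.001, 0.686, 0.728, -0.0]
wrist_force: [0.7, -0.0, -0.2]
finger_gap: 0.0517
grip_force: 0.0
```

step_arm(
  moves=[
    [[0,0,-20],[0,0,0],52],
    [[0,0,-50],[0,0,0],52],
    [[0,0,-90],[0,0,0],60],
    [[0,0,-130],[0,0,0],85],
    [[30,-20,-170],[0,0,0],85],
    [[65,-40,-190],[0,0,0],85],
    [[90,-60,-195],[0,0,0],85],
    [[90,-60,-195],[0,0,0],85],
  ],
)

```text
clock: 9.73
tcp_pos: [0.5737, 0.1613, 0.2139]
orientation: [-0.001, 0.684, 0.729, 0.002]
wrist_force: [0.1, -0.3, -0.6]
finger_gap: 0.0851
grip_force: 0.0
```

```bash
python3 - <<'E'
from h import *
import pickle
p=imaging.camera_params("wrist");im=imaging.read_camera("wrist");pickle.dump((p,im),open("w7.pkl","wb"));cv2.imwrite("pics/w7.png",im[:,:,::-1])
s=telemetry.get_state();print(s["tcp_pos"])
sleeves(im,p)
E
```

```text
[0.57441004 0.16021244 0.21261488]
px [[267.0, 124.0999984741211], [303.29998779296875, 218.60000610351562]] wh 101 40 len 0.0864 mid [0.548  0.1912 0.018 ] ax [ 0.403 -0.915  0.   ]
px [[545.7000122070312, -0.20000000298023224], [543.5, 142.3000030517578]] wh 43 143 len 0.1079 mid [0.7533 0.2834 0.018 ] ax [ 0.212 -0.977  0.   ]
```

View pics/w7.png

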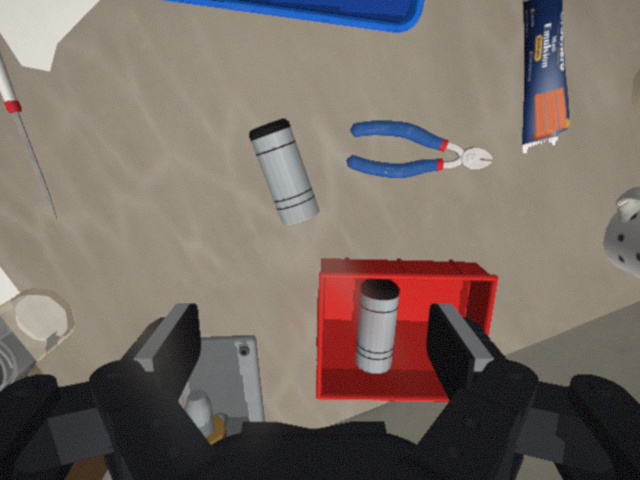

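The sleeve lies flat in the bin at (377,325). The remaining sleeve runs from its black end at (270,128) to its mouth at (298,218), with the cutters' handles starting at (347,160), so I'll approach with the fingers only partly open.

```bash
python3 - <<'E'
from h import *
plan([.5395,.2090,.001],[.922,.388])
import pickle
p,im=pickle.load(open("w7.pkl","rb"));print(onz(p,(347,165),.006),onz(p,(349,130),.006))
E
```

```text
shift [ 50.6 -31.9 211.7] turn [ 0.0012 -0.0016 -0.3342]
[0.60137154 0.20011827 0.006     ] [0.60046703 0.23016681 0.006     ]
```

step_arm(
  moves=[
    [[30,-20,10],[0,0,-0.12],56],
    [[50.6,-32,40],[0,0,-0.24],56],
    [[50.6,-32,75],[0,0,-0.334],56],
    [[50.6,-32,110],[0,0,-0.334],56],
    [[50.6,-32,130],[0,0,-0.334],56],
    [[50.6,-32,140],[0,0,-0.334],56],
    [[50.6,-32,140],[0,0,-0.334],56],
  ],
)

```text
clock: 10.37
tcp_pos: [0.5387, 0.2048, 0.0666]
orientation: [-0.003, 0.555, 0.832, -0.003]
wrist_force: [-0.4, -1.0, -0.1]
finger_gap: 0.0559
grip_force: 0.0
```

```bash
python3 - <<'E'
from h import *
plan([.5395,.2090,.001],[.922,.388])
E
```

```text
shift [ 3.5  2.8 65.6] turn [-0.0076 -0.0022 -0.0052]
```

step_arm(
  moves=[
    [[0,0,20],[0,0,0],56],
    [[0,0,45],[0,0,0],56],
    [[0,0,62],[0,0,0],56],
    [[0,0,69],[0,0,0],56],
    [[0,0,69],[0,0,0],56],
    [[0,0,69],[0,0,0],56],
  ],
)

```text
clock: 10.87
tcp_pos: [0.5415, 0.2058, 0.0019]
orientation: [-0.001, 0.555, 0.832, 0.0]
wrist_force: [-0.5, 0.1, 0.3]
finger_gap: 0.0562
grip_force: 0.0
```

step_arm(
  moves=[
    [[0,0,0],[0,0,0],30],
    [[0,0,0],[0,0,0],25],
    [[0,0,0],[0,0,0],25],
    [[0,0,0],[0,0,0],25],
    [[0,0,0],[0,0,0],25],
  ],
  grip_force=60,
)

```text
clock: 11.28
tcp_pos: [0.5419, 0.2062, 0.0027]
orientation: [0.0, 0.555, 0.832, 0.001]
wrist_force: [-0.7, 0.2, 6.2]
finger_gap: 0.0333
grip_force: 60.6
```

```bash
python3 - <<'E'
from h import *
plan([.4734,.084,.12],[.993,.12])
E
```

```text
shift [ -86.5 -110.  -117.5] turn [ 0.0014 -0.0009  0.2736]
```

step_arm(
  moves=[
    [[0,0,-35],[0,0,0],25],
    [[0,-5,-75],[0,0,0.05],25],
    [[-15,-25,-100],[0,0,0.16],25],
    [[-35,-50,-117],[0,0,0.27],25],
    [[-55,-75,-117],[0,0,0.273],25],
    [[-72,-95,-117],[0,0,0.273],25],
    [[-86,-110,-117],[0,0,0.273],25],
    [[-86,-110,-117],[0,0,0.273],25],
  ],
)

```text
clock: 11.95
tcp_pos: [0.47, 0.0817, 0.1184]
orientation: [-0.001, 0.664, 0.748, -0.001]
wrist_force: [-0.5, -0.2, -0.7]
finger_gap: 0.0332
grip_force: 60.3
```

step_arm(
  moves=[
    [[0,0,20],[0,-0.015,0],25],
    [[0,0,40],[0,-0.015,0],25],
    [[0,0,52],[0,-0.015,0],25],
    [[0,0,56],[0,-0.015,0],25],
    [[0,0,56],[0,-0.015,0],25],
    [[0,0,56],[0,-0.015,0],25],
  ],
)

```text
clock: 12.45
tcp_pos: [0.4723, 0.0845, 0.0623]
orientation: [0.005, 0.663, 0.749, -0.005]
wrist_force: [0.6, -0.5, -1.7]
finger_gap: 0.0334
grip_force: 60.3
```

```bash
python3 - <<'E'
from h import *
im=imaging.read_camera("scene")
cv2.imwrite("pics/s8f.png",im[:,:,::-1])
s=telemetry.get_state();print(s["tcp_pos"],s["orientation"].round(3),s["wrist_force"])
plan([.4737,.084,.0626],[.993,.12])
a=im.astype(int);g=a.sum(2)//3
for x in (362,366,370,374,378,382,386,390,400,404,408,412):
    d=a[280:322,x,2]-a[280:322,x,0];i=np.where(d>3)[0]+280
    print(x,i.min(),"D",d.tolist()[::1] if x in(366,378) else "", "g",g[300:322,x].tolist())
E
```

```text
[0.47273829 0.08448048 0.06267832] [ 0.005  0.663  0.749 -0.005] [-0.07875472  0.13898197 -0.90414711]
shift [-0.6  0.9  0.1] turn [-0.001   0.0142  0.0009]
362 286 D  g [103, 94, 84, 72, 64, 71, 100, 116, 114, 113, 108, 116, 109, 113, 109, 108, 105, 105, 104, 109, 108, 104]
366 287 D [-17, -17, -20, -14, -19, -18, -5, 10, 9, 12, 10, 11, 11, 11, 11, 12, 11, 12, 9, 5, 6, 6, 11, 3, 5, 7, 0, -16, -19, -16, -19, -19, -14, -18, -17, -18, -15, -19, -20, -22, -18, -17] g [111, 106, 98, 90, 70, 72, 71, 100, 112, 112, 110, 109, 110, 107, 109, 111, 104, 109, 109, 103, 113, 112]
370 288 D  g [102, 101, 98, 96, 88, 77, 74, 66, 95, 114, 106, 112, 108, 107, 118, 104, 107, 110, 106, 104, 109, 112]
374 289 D  g [82, 107, 102, 104, 97, 88, 79, 77, 69, 80, 122, 118, 113, 106, 110, 113, 106, 107, 110, 105, 112, 111]
378 290 D [-17, -17, -15, -21, -18, -16, -20, -18, -20, -8, 10, 11, 10, 10, 6, 15, 8, 12, 9, 8, 11, 7, 8, 5, 7, 3, 6, 4, 5, 8, -8, -22, -20, -17, -19, -16, -21, -20, -18, -18, -18, -18] g [134, 130, 125, 118, 107, 104, 95, 79, 70, 64, 82, 122, 112, 109, 106, 111, 109, 111, 108, 104, 114, 103]
382 291 D  g [156, 155, 134, 135, 139, 143, 127, 117, 149, 142, 125, 115, 105, 108, 108, 112, 109, 112, 117, 108, 113, 103]Traceback (most recent call last):
  File "<stdin>", line 9, in <module>
    return umr_minimum(a, axis, None, out, keepdims, initial, where)
ValueError: zero-size array to reduction operation minimum which has no identity
```

step_arm(
  moves=[
    [[-8,0.8,0],[0,0,0],25],
    [[-15,0.8,0.3],[0,0,0],25],
    [[-20,0.8,0.3],[0,0,0],25],
    [[-25,0.8,0.3],[0,0,0],25],
    [[-29,0.8,0.3],[0,0,0],25],
    [[-33,0.8,0.3],[0,0,0],25],
    [[-37,0.8,0.3],[0,0,0],25],
    [[-40,0.8,0.3],[0,0,0],25],
  ],
)

```text
clock: 13.17
tcp_pos: [0.4775, 0.0442, 0.062]
orientation: [0.004, 0.663, 0.748, -0.006]
wrist_force: [-0.2, 1.3, -1.6]
finger_gap: 0.0335
grip_force: 60.3
```

step_arm(
  moves=[
    [[-3,0,0],[0,0,0],25],
    [[-5,0,0],[0,0,0],25],
    [[-7,0,0],[0,0,0],25],
    [[-9,0,0],[0,0,0],25],
    [[-9,0,0],[0,0,0],25],
  ],
)

```text
clock: 13.58
tcp_pos: [0.4785, 0.0354, 0.0621]
orientation: [0.004, 0.663, 0.748, -0.006]
wrist_force: [0.5, -0.9, -2.3]
finger_gap: 0.0335
grip_force: 60.2
```

step_arm(
  moves=[
    [[-3,0,0],[0,0,0],25],
    [[-6,0,0],[0,0,0],25],
    [[-9,0,0],[0,0,0],25],
    [[-11,0,0],[0,0,0],25],
    [[-13,0,0],[0,0,0],25],
    [[-13,0,0],[0,0,0],25],
  ],
)

```text
clock: 14.08
tcp_pos: [0.48, 0.0229, 0.0623]
orientation: [0.004, 0.663, 0.748, -0.005]
wrist_force: [-0.4, 3.2, -2.8]
finger_gap: 0.0336
grip_force: 60.1
```

step_arm(
  moves=[
    [[-2,0,0],[0,0,0],25],
    [[-4,0,0],[0,0,0],25],
    [[-6,0,0],[0,0,0],25],
    [[-8,0,0],[0,0,0],25],
    [[-8,0,0],[0,0,0],25],
    [[-8,0,0],[0,0,0],25],
  ],
)

```text
clock: 14.58
tcp_pos: [0.4809, 0.0149, 0.0624]
orientation: [0.004, 0.663, 0.748, -0.006]
wrist_force: [-0.8, 4.5, -3.7]
finger_gap: 0.0334
grip_force: 60.1
```

step_arm(
  moves=[
    [[-2,0,0],[0,0,0],25],
    [[-4,0,0],[0,0,0],25],
    [[-5,0,0],[0,0,0],25],
    [[-6,0,0],[0,0,0],25],
    [[-6,0,0],[0,0,0],25],
    [[-6,0,0],[0,0,0],25],
  ],
)

```text
clock: 15.08
tcp_pos: [0.4808, 0.0138, 0.0626]
orientation: [0.001, 0.662, 0.75, -0.002]
wrist_force: [-0.9, 22.1, 1.7]
finger_gap: 0.0333
grip_force: 60.6
```

```bash
python3 - <<'E'
from h import *
im=imaging.read_camera("scene")
a=cv2.resize(im[260:350,340:460],None,fx=5,fy=5,interpolation=cv2.INTER_CUBIC)
cv2.imwrite("pics/s9.png",a[:,:,::-1]);s=telemetry.get_state();print(s["tcp_pos"],s["wrist_force"])
h=cv2.cvtColor(im,cv2.COLOR_RGB2HSV)
def cnt(i):
    h=cv2.cvtColor(i,cv2.COLOR_RGB2HSV)[285:335,405:450];m=cv2.inRange(h,(0,170,50),(6,255,255))|cv2.inRange(h,(174,170,50),(180,255,255));b=cv2.inRange(h,(12,110,90),(28,255,255))
    return (m>0).sum(),np.round(np.argwhere(b).mean(0)[::-1]+[405,285],1)
print(cnt(im),cnt(cv2.imread("pics/s5f.png")[:,:,::-1].copy()))
E
```

```text
[0.48083219 0.01381801 0.06258038] [-1.56752935 22.5430416   0.3794292 ]
(np.int64(119), array([433.6, 314.3])) (np.int64(236), array([426.6, 312.2]))
```

View pics/s9.png

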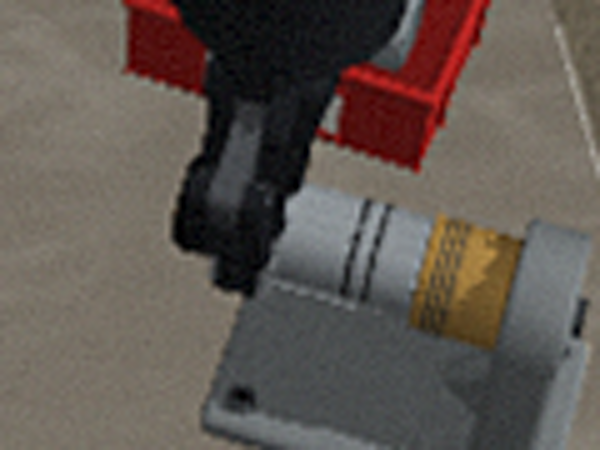

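The collar is fully back against the upright at crop (510,280) with no red band visible, and the stop is hard at 22 N. This sleeve is good, so it goes in the blue tray.

step_arm(
  moves=[
    [[8,0,0],[0,0,0],25],
    [[20,0,0],[0,0,0],25],
    [[35,0,0],[0,0,0],25],
    [[50,0,0],[0,0,0],25],
    [[70,0,0],[0,0,0],25],
    [[90,0,-5],[0,0,0],25],
    [[100,0,-35],[0,0,0],25],
    [[110,0,-70],[0,0,0],25],
  ],
)

```text
clock: 15.8
tcp_pos: [0.467, 0.1192, 0.1302]
orientation: [0.004, 0.663, 0.749, -0.008]
wrist_force: [1.7, 0.2, -0.6]
finger_gap: 0.0333
grip_force: 60.5
```

```bash
python3 - <<'E'
from h import *
t=imaging.camera_params("top");im=cv2.imread("pics/top0.png")
h=cv2.cvtColor(im,cv2.COLOR_BGR2HSV);m=cv2.inRange(h,(105,150,40),(125,255,255))
c=max(cv2.findContours(m,cv2.RETR_EXTERNAL,cv2.CHAIN_APPROX_NONE)[0],key=cv2.contourArea)
r=cv2.minAreaRect(c);b=cv2.boxPoints(r);print(r);q=[onz(t,u,.012) for u in b];print(np.round(q,3),np.mean(q,0))
plan([.50,.39,.14],[.993,.12])
E
```

```text
((208.59735107421875, 261.5398254394531), (116.20869445800781, 126.98477172851562), 3.814074993133545)
[[0.407 0.552 0.012]
 [0.666 0.547 0.012]
 [0.645 0.306 0.012]
 [0.388 0.322 0.012]] [0.52647861 0.43177406 0.012     ]
shift [264.6  65.4 -14.5] turn [-0.0064  0.0164  0.0009]
```

```bash
python3 - <<'E'
from h import *
plan([.505,.42,.10],[.98,.2])
E
```

```text
shift [294.4  74.3  24.9] turn [-0.0071  0.0162 -0.0801]
```

step_arm(
  moves=[
    [[40,10,-10],[-0.007,0.016,-0.08],25],
    [[79,20,-10],[-0.007,0.016,-0.08],25],
    [[118,30,-10],[-0.007,0.016,-0.08],25],
    [[157,40,-10],[-0.007,0.016,-0.08],25],
    [[196,50,-10],[-0.007,0.016,-0.08],25],
    [[235,60,-5],[-0.007,0.016,-0.08],25],
    [[270,69,8],[-0.007,0.016,-0.08],25],
    [[294,74,25],[-0.007,0.016,-0.08],25],
  ],
)

```text
clock: 16.47
tcp_pos: [0.5089, 0.4237, 0.1033]
orientation: [0.003, 0.632, 0.775, 0.005]
wrist_force: [1.4, -0.8, -1.2]
finger_gap: 0.0334
grip_force: 60.6
```

step_arm(
  moves=[
    [[0,0,0],[0,0,0],25],
    [[0,0,0],[0,0,0],25],
    [[0,0,0],[0,0,0],25],
  ],
)

```text
clock: 16.72
tcp_pos: [0.5069, 0.419, 0.1019]
orientation: [0.001, 0.633, 0.774, 0.002]
wrist_force: [0.2, 0.0, -0.3]
finger_gap: 0.0334
grip_force: 60.5
```

```bash
python3 - <<'E'
from h import *
plan([.505,.42,.013],[.98,.2])
E
```

```text
shift [ 1.3 -2.  88.8] turn [ 0.0047 -0.0002 -0.0005]
```

step_arm(
  moves=[
    [[0,0,30],[0,0,0],25],
    [[0,0,60],[0,0,0],25],
    [[0,0,76],[0,0,0],25],
    [[0,0,84],[0,0,0],25],
    [[0,0,87],[0,0,0],25],
    [[0,0,88],[0,0,0],25],
    [[0,0,88],[0,0,0],25],
  ],
)

```text
clock: 17.3
tcp_pos: [0.5083, 0.4198, 0.0155]
orientation: [0.001, 0.633, 0.774, 0.003]
wrist_force: [-0.1, -0.7, -1.3]
finger_gap: 0.0335
grip_force: 60.5
```

step_arm(
  moves=[
    [[0,0,2],[0,0,0],25],
    [[0,0,4],[0,0,0],25],
    [[0,0,4],[0,0,0],40],
    [[0,0,4],[0,0,0],50],
    [[0,0,4],[0,0,0],70],
    [[0,0,4],[0,0,0],70],
    [[0,0,4],[0,0,0],70],
  ],
)

```text
clock: 17.88
tcp_pos: [0.5071, 0.4198, 0.01]
orientation: [0.001, 0.633, 0.774, 0.002]
wrist_force: [-0.1, 0.8, 0.5]
finger_gap: 0.0701
grip_force: 0.0
```

step_arm(
  moves=[
    [[0,0,-20],[0,0,0],75],
    [[0,0,-55],[0,0,0],85],
    [[0,0,-95],[0,0,0],85],
    [[0,0,-135],[0,0,0],85],
    [[0,0,-175],[0,0,0],85],
    [[0,0,-200],[0,0,0],85],
    [[0,0,-200],[0,0,0],85],
    [[0,0,-200],[0,0,0],85],
  ],
)

```text
clock: 18.55
tcp_pos: [0.5073, 0.4199, 0.2123]
orientation: [0.001, 0.633, 0.774, 0.005]
wrist_force: [0.1, 0.4, -0.1]
finger_gap: 0.0851
grip_force: 0.0
```

```bash
python3 - <<'E'
from h import *
im=imaging.read_camera("wrist");t=imaging.read_camera("scene");p=imaging.camera_params("wrist")
cv2.imwrite("pics/w10.png",np.vstack([cv2.resize(im,(400,300)),t[150:390,140:540]])[:,:,::-1])
print(telemetry.get_state()["tcp_pos"])
E
```

```text
[0.50577011 0.41890686 0.20867856]
```

View pics/w10.png

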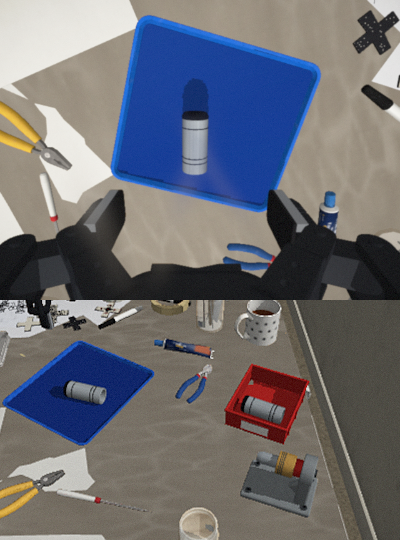

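The good sleeve lies flat in the blue tray at (195,145) in the upper picture. The other is in the red bin at (263,408) in the lower one, and the cutters and glue are where they were.

```bash
python3 -c "
from workcell import env
print(env.hand_in())"
```

```text
the job is handed in; nothing more can be done
None
```

Both sleeves are checked, sorted and handed in: the first stopped hard with the red band fully showing and is in the red bin; the second pushed the collar fully back and lies flat in the blue tray.

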